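# Clamp a wood block in the drilling jig with the sprung knob

## Task

Lay the wood block fully home in the nest of the drilling jig. Then clamp it: pull the red sprung knob up, turn it anticlockwise so that the blue arm swings over the block, and let it snap down into the working notch of the brass ring, which you have to find by feel, so that the rubber foot bears on the block. Be gentle: do not force the knob's pin against the notches or press the block hard into the jig, leave everything else on the bench alone, and let go at the end.

Things in the scene. Friction and masses are not known exactly. Their poses are not given: they have to be found in the camera images.
- wood_block: Pine block 44 wide (its x) x 120 long (its y) x 45 high (its z), about 0.13 kg, lying loose on the bench. Origin: centre of its underside.
- jig: Drilling jig fixed to the bench, placed differently each time: aluminium plate 222 x 88 x 10 with a nest and, on its +x side, a post with the sprung knob. Origin at bench height below the point nest, same axes; the post's vertical axis stands at x = 105 mm, y = 0.
- nest (a point): Centre of the nest's floor, 10 mm above the bench, z up. The nest is a pocket 125 long (this frame's x) x 47.5 wide (y) for the block lying on its underside, inside dark steel rails that rise 15 mm above the floor and flare outward in their upper part.
- knob_grip (a point): Centre of the red bar knob: 46 long (this frame's x) x 14 thick (y) x 28 high (z), 85 mm above the bench while down. It turns about the vertical through this point. The blue clamp arm fixed under it has its top 18 mm below this point and reaches out along this frame's +x.
- clamp_tip (a point): Underside of the round rubber foot (14 across) at the end of the clamp arm, 60 mm from the knob's axis, 53.5 mm above the bench with the knob down: 1.5 mm lower than the top of a block that lies home.
- knob_lift (a joint): How far knob, arm and cross pin are pulled up: 0 m down, end of travel 0.018. A spring draws it down: 6 N at 0, 300 N/m, plus 1.6 N of weight. The notch walls are 7 mm high: lifted 8.5 mm or more it turns freely. Let go between the notches, the pin rests on the crown's flat top at about 0.007. In the working notch over a seated block it ends near 0.0015.
- knob_turn (a joint): Turn of knob, arm and pin, positive anticlockwise from above, little friction; about 0 rad parked in the parking notch (arm out to the jig's side), stops at -0.4 and 2.1. The working notch lies somewhere from 0.93 to 1.43, set anew each time and measured by nothing here; about 0.045 rad of play each way. No other notch is in reach.
- crown: Steel crown round the post, with the brass stop ring on it that has the working notch, marked by a red stroke on its side; flat top 44 mm above the bench. While the pin rests on this top the knob can be turned, the pin sliding along until it drops into the notch. Origin on the post's axis at bench height; this pose does not show where the ring is set.
- clamp: The one rigid piece of red knob, blue arm, foot and 4 mm cross pin (which points out 90 degrees anticlockwise of the arm, to 32 mm from the axis). Origin on the post's axis, at bench height with the knob down.
- grey_beaker: Bystander: open grey beaker, 70 across, 85 mm high. Origin: centre of its underside.
- red_tin: Bystander: white and red tin with red lid, 88 across, 105 mm high. Origin: centre of its underside.
- tape_white: Bystander: roll of white tape lying flat, 96 across, 42 mm high. Origin: centre of its underside.
- tester_box: Bystander: black box with a yellow panel, 55x120x30 mm. Origin: centre of its underside.
- screw_box: Bystander: orange carton, 50x70x45 mm. Origin: centre of its underside.

How it is judged:
By the outcome, as a careful person would: the job done as asked, in the order asked, and still so for the second after the job is handed in, with the robot touching nothing.
It also fails if it takes over 61 s, if anything falls off the work surface, if the arm or the gripper's body presses on something with over 40 N, if the wrist force passes 120 N, or if a joint passes its speed limit or range.

## Robot

A 6-joint arm with a two-finger parallel gripper is mounted at the origin on the work surface; the furniture and walls round the work are solid. World frame = base frame: x ahead of the robot, y to its left, z up, the work surface at z = 0. Lengths are in m, angles in rad, forces in N, time in s.
With the tool pointing down it reaches from about 0.425 to 0.95 m from the base axis. Payload 3.5 kg.
Tool frame: the origin (TCP) lies midway between the tips of the shut fingers; the grasp point (between the pads) lies 19 mm behind it; z points along the fingers, y is the line along which they close (so a half turn about z gives the same grasp; the last joint's range is limited). The gripper opens to 85 mm and grips with 20 to 120 N. Pads are 22 mm wide; open, the fingers measure 114 mm over their backs; the gripper's body (76 mm by 85 mm) begins 54 mm behind the grasp point. The pads swing forward as they close: fully open they stand 13 mm farther back than shut.
Start: joints at [1.171, 0.286, 1.577, -0, 1.279, -0.15], TCP at [0.167, 0.654, 0.196] pointing down, gripper open.
Joint ranges: [-2.77, 2.77], [-0.9, 2.22], [0.21, 2.48], [-1.53, 4.67], [0.24, 2.81], [-2.84, 2.84]. Speed limits (rad/s): [2.79, 2.79, 3.14, 3.14, 3.14, 3.14].

## Interface

Orientations are given as a unit quaternion [x, y, z, w].
In Python, from plant import get_state, read_camera, ctrl gives the robot as it stands.
- The arm moves only by the shell command python3 -m crank 'ROWS' [FORCE]. ROWS is JSON, a list of rows, each a list of 3 entries, a list of its own where there are three numbers: the shift along the tool's x, y, z in mm, then the turn about the tool's z in degrees, then the closure in counts, from 0 (fully open) to 255 (shut). In form: [[[tx, ty, tz], yaw, claw], ...]. A call has 1 to 10 rows; each row is the pose to reach, as a shift and turn from the pose commanded when the call began, along the tool's axes at that moment; what a row does not reach only later rows make up. A row lasts 1/10 s, in which the tool goes at most 50 mm and 8.59 degrees, less where a joint would pass 70% of its speed; a pose out of reach is approached as far as the arm can. A call with a gripper value outside its range is refused whole. The fingers move at their own pace and stop on an object; FORCE is the grip in N (left out, the last holds). Time passes only in rows, so rows that repeat a pose let the fingers close. It gives the time, the measured TCP pose, the force, the opening and the grip force at its end, in the units of the state.
- get_state(): the state, without advancing time (a new reading comes with each control period).
- read_camera(name): name is "scene" or "side" or "wrist"; returns a dict with "frame" (384x512x3 uint8, blue, green, red), "range_z" (384x512 float32, m along the optical axis (not along the pixel's ray), 0 where there is no reading), "vfov" (degrees; the focal length in pixels is half the picture's height over the tangent of half this angle, whatever the lens; pixels are square), "cx", "cy" (the principal point, pixels), "origin" and "orientation" of the camera in the world. Camera axes: x right, y down, z forward; pixel columns grow to the right and rows downward; lengths in m; the calibration is good to about 2 mm. A picture is of the moment at which its call begins.
- ctrl.sign_off(): hands the job in; it is judged then, once.
The state is a dict: "time": time; "qpos": joint angles; "dq": joint speeds; "joint_efforts": joint torques, N m; "eef_pos": TCP position; "tcp_rot": TCP orientation; "contact_force": force on the tool from outside, world axes, zero at the start; "wrist_torque": the same for the moment, N m; "opening": opening from 0.0 (shut) to 1.0 (fully open); "finger_force": force on a finger pad.
Only numpy, scipy, OpenCV 4.12 (cv2) and the standard library are available. Lean on these libraries where they do the work, as an engineer would, in place of code of your own. Each camera call takes 0.05 s, during which the arm holds its last target. There are 200 camera calls.

## Working session

There is one attempt and no reset: what is moved stays moved. The work goes in short steps, Python scripts to look and compute and a shell command to move; the robot and the scene stay as the last step left them, time stands still between calls to the robot, and variables do not carry over. Pictures are saved under pics/ and viewed, at most 10 in all, crops included, and the job is handed in when it is done.

```bash
ls; mkdir -p pics
cat > h.py <<'E'
import numpy as np, cv2
from scipy.spatial.transform import Rotation as R
from plant import get_state, read_camera, ctrl
def cam(n):
    c=read_camera(n); h,w=c["frame"].shape[:2]
    f=h/2/np.tan(np.radians(c["vfov"])/2); M=R.from_quat(c["orientation"]).as_matrix()
    v,u=np.mgrid[:h,:w]; d=np.stack([(u-c["cx"])/f,(v-c["cy"])/f,np.ones((h,w))],-1)
    c["ray"]=d@M.T; c["o"]=np.array(c["origin"]); c["P"]=c["o"]+c["ray"]*c["range_z"][...,None]
    c["M"]=M;c["f"]=f
    return c
def plane(c,u,v,z):
    r=c["M"]@np.array([(u-c["cx"])/c["f"],(v-c["cy"])/c["f"],1]); return c["o"]+r*(z-c["o"][2])/r[2]
def rect(P2):
    (c,s,a)=cv2.minAreaRect((P2*1000).astype(np.float32)); return np.round(c,1),np.round(s,1),round(a,1)
E
python3 - <<'E'
from h import *
a=cam("scene");b=cam("side")
im=np.hstack([a["frame"],b["frame"]]); cv2.imwrite("pics/a.png",cv2.resize(a["frame"],(800,600)));cv2.imwrite("pics/b.png",cv2.resize(b["frame"],(800,600)))
np.save("a.npy",a["P"]);np.save("b.npy",b["P"])
print(a["o"],b["o"],get_state())
E
```

```text
pics
[0.25312078 0.59849374 0.52452128] [0.91843853 0.23899979 1.06334769] {'time': 0.1, 'qpos': array([ 1.17103988e+00,  2.87110135e-01,  1.57800736e+00,  4.65774600e-06,
        1.27861514e+00, -1.49988623e-01]), 'dq': array([-0.00208927, -0.00036942, -0.0030921 , -0.00173374, -0.00083877,
       -0.00046971]), 'joint_efforts': array([ 9.15586497e-04, -4.07293081e+01, -2.93700886e+01, -1.40161451e-04,
        3.32360229e-03,  3.06357879e-05]), 'eef_pos': array([0.16654763, 0.65344683, 0.19427613]), 'tcp_rot': array([ 1.24560149e-01,  9.92211482e-01, -1.02921486e-03, -2.92566332e-04]), 'contact_force': array([-1.12692683, -0.0840978 , -0.50081883]), 'wrist_torque': array([-0.00879205,  0.00227109, -0.01000664]), 'finger_force': 0.0, 'opening': 0.9989458689421963}
```

View pics/a.png

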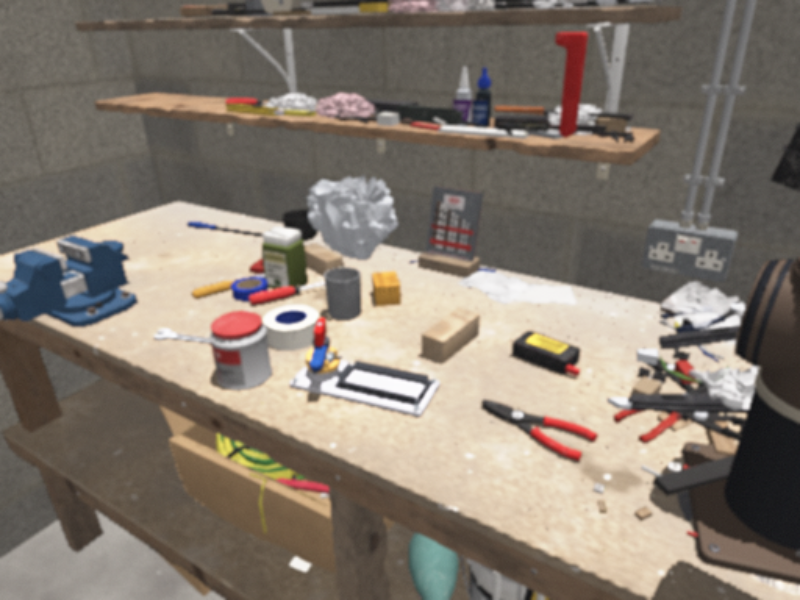

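View pics/b.png

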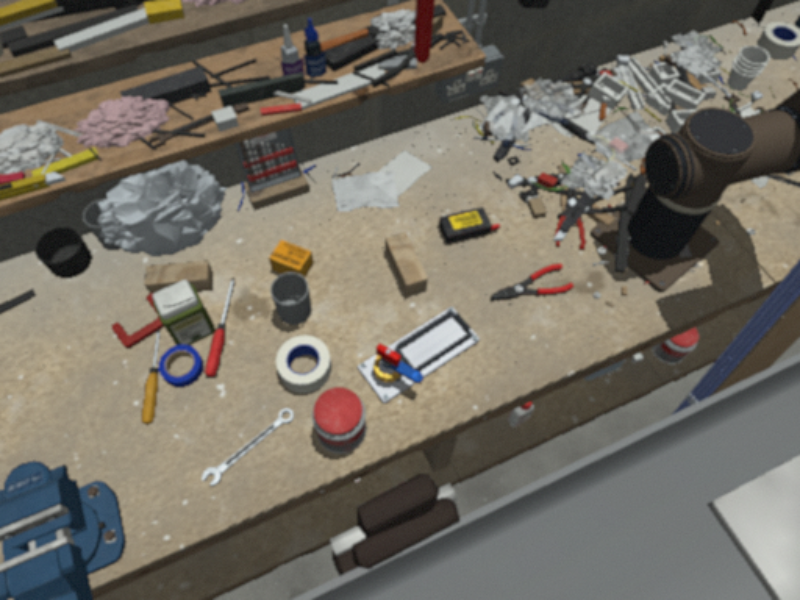

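The scene view shows the jig at about (370,385) with its red knob at (320,330), and the block at (450,335). In the side view the block is at (405,262), the jig nest at (430,345) and the knob at (388,353). The tin, at (338,415), and the tape stand near the knob end of the jig.

Run:
```python
from h import *
for n in "scene","side":
    P=np.load({"scene":"a.npy","side":"b.npy"}[n]); c=cam(n); F=c["frame"].astype(int)
    print(n,c["o"],np.round(c["M"][:,2],2))
    hsv=cv2.cvtColor(c["frame"],cv2.COLOR_BGR2HSV)
    pts={"side":{"block":(405,262),"nest":(430,345),"knob":(388,353),"bench":(450,300),"tin":(338,415),"tape":(285,370),"arm":(405,368),"beak":(290,290),"tester":(465,222)},
     "scene":{"block":(450,330),"nest":(380,385),"knob":(320,330),"bench":(500,400),"tin":(238,328),"box":(387,290)}}[n]
    for k,(u,v) in pts.items():
        p=P[int(v/1.5625),int(u/1.5625)]; print(k,np.round(p,3),hsv[int(v/1.5625),int(u/1.5625)])
c=cam("side");P=c["P"]
jx=slice(90,290)
z=P[...,2]; reg=np.zeros(z.shape,bool); reg[140:200,235:285]=1
m=reg&(z>.036)&(z<.055); print("block",m.sum(),rect(P[m][:,:2]),P[m][:,2].mean())
u,v=np.meshgrid(range(512),range(384))
reg=(u>225)&(u<310)&(v>193)&(v<260)
m=reg&(z>.005)&(z<.03); print("plate",m.sum(),rect(P[m][:,:2]))
hsv=cv2.cvtColor(c["frame"],cv2.COLOR_BGR2HSV)
red=reg&((hsv[...,0]<8)|(hsv[...,0]>172))&(hsv[...,1]>160)&(z>.06); print("knob",red.sum(),rect(P[red][:,:2]),P[red][:,2].max())
bl=reg&(abs(hsv[...,0].astype(int)-110)<12)&(hsv[...,1]>140); print("arm",bl.sum(),rect(P[bl][:,:2]),P[bl][:,2].max(),P[bl].mean(0))
```

```text
scene [0.25312078 0.59849374 0.52452128] [ 0.29 -0.85 -0.45]
block [ 0.449 -0.242  0.045] [ 19  57 237]
nest [ 0.527 -0.106  0.009] [120   1 252]
knob [ 0.617 -0.095  0.098] [  0 197 246]
bench [ 0.344 -0.135 -0.003] [ 16  46 225]
tin [ 0.737 -0.061  0.104] [  0 139 240]
box [ 0.614 -0.388  0.034] [ 18 169 161]
side [0.91843853 0.23899979 1.06334769] [-0.33 -0.39 -0.86]
block [ 0.46  -0.263  0.046] [ 18  77 159]
nest [ 0.528 -0.109  0.011] [103  11 218]
knob [ 0.626 -0.114  0.099] [172  17 169]
bench [ 0.432 -0.158  0.004] [ 19  53 160]
tin [ 0.76  -0.077  0.106] [  1 147 187]
tape [ 0.772 -0.225  0.042] [ 30  17 219]
arm [ 0.612 -0.084  0.065] [108 187 161]
beak [ 0.668 -0.363  0.03 ] [75 18 57]
tester [ 0.297 -0.267  0.032] [ 26 191 171]
block 513 (array([ 453. , -270.6]), array([122.4,  47.5]), 70.9) 0.04494125630527285
plate 1703 (array([ 555.4, -110.6]), array([208. , 246.5]), 49.4)
knob 83 (array([ 626.4, -113.6]), array([13.6, 40.8]), 18.2) 0.10243444842398097
arm 106 (array([752.3,  82.9]), array([453.1,  51.4]), 49.7) 1.0633476936883899 [ 0.61599231 -0.07142225  0.07701326]
```

```bash
cat >> h.py <<'E'
def to(x,y,z,yaw):
    s=get_state(); Rm=R.from_quat(s["tcp_rot"]).as_matrix(); th=np.degrees(np.arctan2(Rm[1,0],Rm[0,0]))
    c,n=np.cos(np.radians(th)),np.sin(np.radians(th)); B=np.array([[c,n,0],[n,-c,0],[0,0,-1]])
    print("t",round(s["time"],2),"shift",np.round(B@(np.array([x,y,z])-s["eef_pos"])*1000,1),"turn",round((th-yaw+180)%360-180,2),"| pos",np.round(s["eef_pos"],4),"yaw",round(th,2),"open",round(s["opening"],3),"F",np.round(s["contact_force"],1),"tilt",np.round(Rm[:2,2],4))
E
python3 -c "from h import *;to(.58,.15,.28,100)"
python3 -m crank '[[[-262,-192,-42],30,0],[[-262,-192,-42],30,0],[[-262,-192,-42],30,0],[[-262,-192,-42],30,0],[[-262,-192,-42],30,0],[[-262,-192,-42],30,0],[[-524,-385,-84],65,0],[[-524,-385,-84],65,0],[[-524,-385,-84],65,0],[[-524,-385,-84],65,0]]'
python3 -c "from h import *;to(.50,-.18,.30,70.9)"
```

```text
t 0.25 shift [-525.  -385.9  -85.2] turn 65.69 | pos [0.1667 0.6537 0.1948] yaw 165.69 open 0.999 F [ 0.1 -0.  -0.1] tilt [-0.0004 -0.0011]
time: 1.25
eef_pos: [0.4825, 0.2691, 0.26]
tcp_rot: [0.636, 0.771, 0.0, 0.0]
contact_force: [0.9, 0.0, 0.7]
opening: 0.998
finger_force: 0.0
t 1.25 shift [-444.3  -68.1  -40. ] turn 30.05 | pos [0.4825 0.2691 0.26  ] yaw 100.95 open 0.998 F [0.9 0.  0.7] tilt [0.0004 0.0003]
```

```bash
python3 -m crank '[[[-444,-68,-40],30,0],[[-444,-68,-40],30,0],[[-444,-68,-40],30,0],[[-444,-68,-40],30,0],[[-444,-68,-40],30,0],[[-444,-68,-40],30,0],[[-444,-68,-40],30,0],[[-444,-68,-40],30,0],[[-444,-68,-40],30,0],[[-444,-68,-40],30,0]]' >/dev/null
python3 -m crank '[[[0,0,0],0,0],[[0,0,0],0,0]]'
python3 - <<'E'
from h import *
c=cam("wrist");print(c["o"],np.round(c["M"],3),c["f"])
cv2.imwrite("pics/w1.png",cv2.resize(c["frame"],(800,600)))
import pickle;pickle.dump(c,open("w1.pkl","wb"))
E
```

```text
time: 2.45
eef_pos: [0.5019, -0.1769, 0.2993]
tcp_rot: [0.812, 0.583, 0.0, -0.0]
contact_force: [0.2, -0.2, -0.3]
opening: 1.002
finger_force: 0.0
[ 0.52536071 -0.10919043  0.47723217] [[ 0.948 -0.306 -0.089]
 [-0.318 -0.909 -0.268]
 [ 0.001  0.282 -0.959]] 326.83964512771496
```

View pics/w1.png

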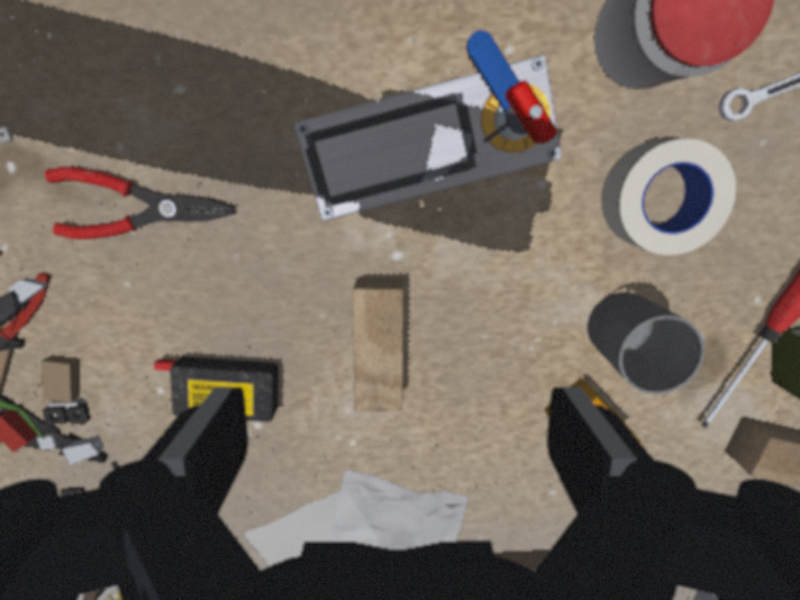

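Wrist view: jig plate corners at about (297,123), (545,57), (560,157), (325,218); pocket about (390,150); knob centre at (532,112) with the arm tip at (480,42). The block top spans (355,290) to (403,410), and there is nothing between it and the jig.

Run:
```python
from h import *
import pickle;c=pickle.load(open("w1.pkl","rb"));P=c["P"];z=P[...,2]
hsv=cv2.cvtColor(c["frame"],cv2.COLOR_BGR2HSV); u,v=np.meshgrid(range(512),range(384))
C=[plane(c,a/1.5625,b/1.5625,.01)[:2] for a,b in [(297,123),(545,57),(560,157),(325,218)]]
print(np.round(C,4),[np.linalg.norm(C[i]-C[i-1]).round(4) for i in range(4)], [np.degrees(np.arctan2(*(b-a)[::-1])).round(1) for a,b in [(C[0],C[1]),(C[3],C[2])]])
reg=(u>185)&(u<312)&(v>50)&(v<145)
m=reg&(z>.018)&(z<.032); n,l,st,_=cv2.connectedComponentsWithStats(m.astype(np.uint8)); k=1+st[1:,4].argmax(); m=l==k
print("rails",m.sum(),rect(P[m][:,:2]),np.percentile(z[m],[5,50,95]))
cn,h=cv2.findContours(m.astype(np.uint8),cv2.RETR_CCOMP,cv2.CHAIN_APPROX_NONE)
for q,hh in zip(cn,h[0]):
    if hh[3]>=0 and len(q)>50:
        i=q[:,0]; print("inner",rect(P[i[:,1],i[:,0]][:,:2]))
fl=cv2.morphologyEx((reg&(z>.005)&(z<.015)).astype(np.uint8),cv2.MORPH_OPEN,np.ones((3,3)))
n,l,st,ce=cv2.connectedComponentsWithStats(fl)
for i in range(1,n):
    if st[i,4]>300: print("floor",st[i],rect(P[l==i][:,:2]),z[l==i].mean())
b=(u>210)&(u<275)&(v>170)&(v<275)&(z>.038)&(z<.055); print("block",rect(P[b][:,:2]),z[b].mean())
red=(u>300)&(u<370)&(v>40)&(v<100)&((hsv[...,0]<8)|(hsv[...,0]>172))&(hsv[...,1]>150)
for nm,mm in [("knobtop",red&(z>.092))]: print(nm,mm.sum(),rect(P[mm][:,:2]),z[mm].mean())
bl=(u>290)&(u<350)&(v>10)&(v<90)&(abs(hsv[...,0].astype(int)-110)<12)&(hsv[...,1]>120)&(z>.055)&(z<.08)
print("arm",bl.sum(),rect(P[bl][:,:2]),z[bl].mean())
cv2.imwrite("pics/w1c.png",cv2.resize(c["frame"][30:150,180:370],(800,505),interpolation=cv2.INTER_CUBIC))
```

```text
[[ 0.4513 -0.0595]
 [ 0.6672 -0.077 ]
 [ 0.6603 -0.1596]
 [ 0.4451 -0.1437]] [np.float64(0.0843), np.float64(0.2166), np.float64(0.0829), np.float64(0.2157)] [np.float64(-4.6), np.float64(-4.2)]
rails 577 (array([522.5, -78.2]), array([  7.9, 125.7]), 85.9) [0.01846481 0.02269779 0.02510308]
floor [ 188   51  124   90 2412] (array([ 528.1, -106.8]), array([ 87.9, 169.7]), 85.8) 0.009264946286623109
floor [ 201   66   98   59 3393] (array([ 520.3, -106.2]), array([ 48.2, 126.5]), 85.8) 0.009340827964118009
block (array([ 452.7, -268.6]), array([120.1,  45. ]), 71.2) 0.04427564079479164
knobtop 443 (array([ 584.8, -104.3]), array([ 39.4, 112.7]), 75.4) 0.10010076185045239
arm 726 (array([612.6, -76.8]), array([19. , 57.2]), 17.9) 0.06634294219863375
```

View pics/w1c.png

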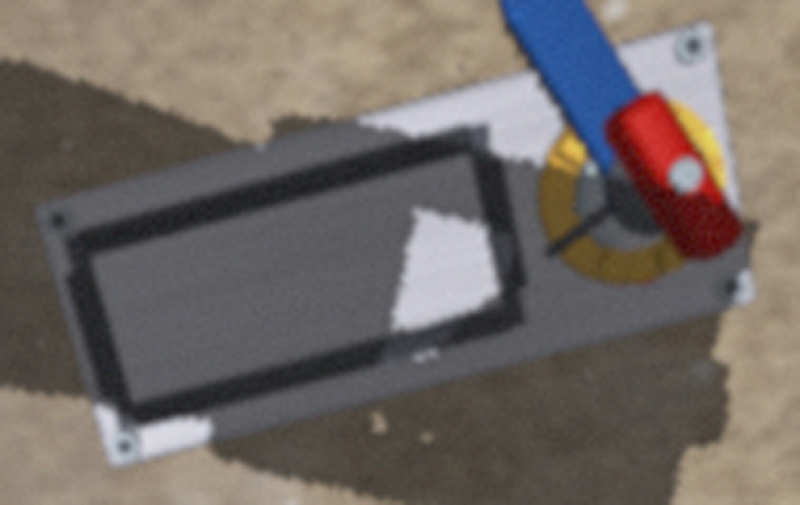

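The crop confirms the pocket outline and a jig yaw of about -4.2°. I put the nest at (520,-106) and the block at (453,-269) with yaw 71°.

```bash
python3 -c "from h import *;to(.4527,-.2686,.09,71.1);to(.4527,-.2686,.014,71.1)"
```

```text
t 2.5 shift [-103.   -17.3  209.4] turn 0.3 | pos [ 0.5019 -0.1765  0.2994] yaw 71.4 open 0.999 F [0.1 0.4 0.2] tilt [-0.0003  0.0005]
t 2.5 shift [-103.   -17.3  285.4] turn 0.3 | pos [ 0.5019 -0.1765  0.2994] yaw 71.4 open 0.999 F [0.1 0.4 0.2] tilt [-0.0003  0.0005]
```

```bash
python3 -m crank '[[[-103,-17,200],0,0],[[-103,-17,200],0,0],[[-103,-17,200],0,0],[[-103,-17,200],0,0],[[-103,-17,200],0,0],[[-103,-17,235],0,0],[[-103,-17,265],0,0],[[-103,-17,283],0,0],[[-103,-17,283],0,0],[[-103,-17,283],0,0]]'
python3 -m crank '[[[0,0,0],0,120],[[0,0,0],0,120],[[0,0,0],0,160],[[0,0,0],0,160],[[0,0,0],0,160],[[0,0,0],0,160],[[0,0,0],0,160],[[0,0,0],0,160]]' 30
python3 -c "from h import *;to(.4527,-.2686,.014,71.1)"
```

```text
time: 3.5
eef_pos: [0.4535, -0.269, 0.017]
tcp_rot: [0.812, 0.584, 0.0, 0.0]
contact_force: [-0.3, 0.6, -0.2]
opening: 0.998
finger_force: 0.0
time: 4.3
eef_pos: [0.4528, -0.27, 0.0166]
tcp_rot: [0.813, 0.583, -0.0, -0.0]
contact_force: [0.2, 0.2, -0.3]
opening: 0.378
finger_force: 0.0
t 4.3 shift [ 1.3 -0.6  2.6] turn 0.21 | pos [ 0.4528 -0.27    0.0166] yaw 71.31 open 0.378 F [ 0.2  0.2 -0.3] tilt [-0.0001  0.0001]
```

```bash
python3 -m crank '[[[0,0,0],0,200],[[0,0,0],0,230],[[0,0,0],0,255],[[0,0,0],0,255],[[0,0,0],0,255]]' 30
python3 - <<'E'
from h import *
c=cam("wrist");cv2.imwrite("pics/w2.png",c["frame"])
E
```

```text
time: 4.8
eef_pos: [0.4529, -0.27, 0.0166]
tcp_rot: [0.813, 0.583, -0.0, 0.0]
contact_force: [0.3, 0.5, -0.3]
opening: 0.003
finger_force: 0.0
```

View pics/w2.png

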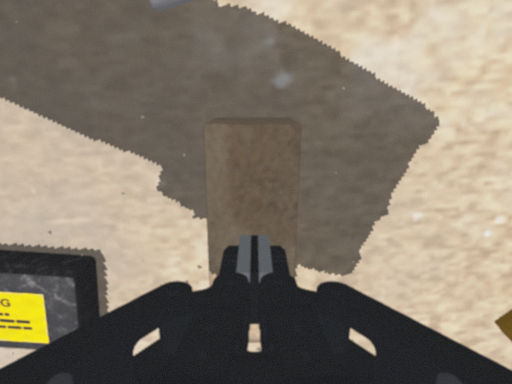

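The picture shows the fingers fully shut at (257,240), apparently over the block, which starts at row 120. That contradicts the pose reading, so I'll check depths before moving on.

Run:
```python
from h import *
s=get_state()
c=cam("wrist");P=c["P"]
print(s["eef_pos"],c["o"],c["o"]-s["eef_pos"])
for p in [(257,240),(243,245),(257,265),(230,180),(270,180),(215,200),(290,200),(100,190),(285,265),(228,260)]: print(p,np.round(P[p[1],p[0]],4))
d=c["M"].T@(s["eef_pos"]-c["o"]); print("tcp px",c["cx"]+c["f"]*d[0]/d[2],c["cy"]+c["f"]*d[1]/d[2],d)
b=cam("side"); d=b["M"].T@(s["eef_pos"]-b["o"]);uu,vv=int(b["cx"]+b["f"]*d[0]/d[2]),int(b["cy"]+b["f"]*d[1]/d[2]);print(uu,vv)
a=cam("scene");d=a["M"].T@(s["eef_pos"]-a["o"]);u2,v2=int(a["cx"]+a["f"]*d[0]/d[2]),int(a["cy"]+a["f"]*d[1]/d[2]);print(u2,v2)
g=lambda f,u,v:cv2.resize(f[max(v-50,0):v+40,u-45:u+45],(400,400),interpolation=cv2.INTER_CUBIC)
cv2.imwrite("pics/s2.png",np.hstack([g(a["frame"],u2,v2),g(b["frame"],uu,vv)]))
```

```text
[ 0.45289039 -0.26998167  0.01662345] [ 0.47635712 -0.202147    0.19448142] [0.02346673 0.06783467 0.17785798]
(257, 240) [ 0.4584 -0.26    0.0623]
(243, 245) [ 0.4529 -0.2576  0.0684]
(257, 265) [ 0.4583 -0.2597  0.085 ]
(230, 180) [ 0.4536 -0.2345  0.0439]
(270, 180) [ 0.4716 -0.2407  0.0436]
(215, 200) [ 0.4435 -0.2415  0.0442]
(290, 200) [ 0.4777 -0.2531  0.0442]
(100, 190) [ 3.687e-01 -2.243e-01  1.000e-04]
(285, 265) [ 0.4676 -0.2673  0.0773]
(228, 260) [ 0.4457 -0.26    0.073 ]
tcp px 252.57589584717678 224.74691310155006 [-0.00081344  0.01856852  0.19089326]
259 169
288 215
```

View pics/s2.png

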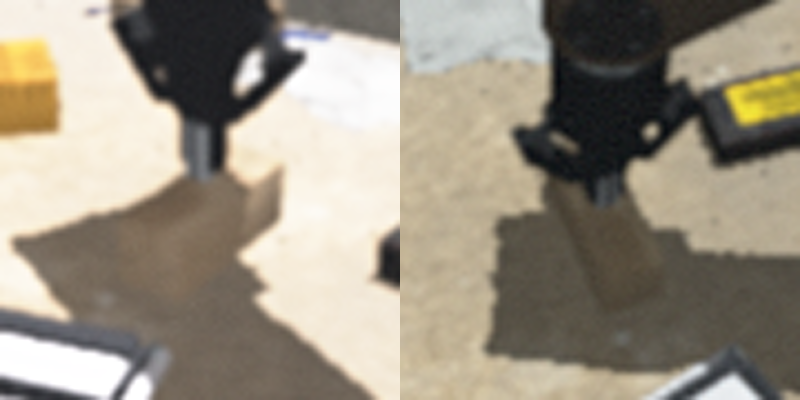

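Both crops show the shut finger tips clear of the block, around z≈0.05 to 0.06, while the reported TCP z is 0.017. So the fingertips really end well behind the stated TCP. I'll measure that offset.

Run:
```python
from h import *
s=get_state(); Rm=R.from_quat(s["tcp_rot"]).as_matrix()
c=cam("wrist");P=c["P"]; L=(P-s["eef_pos"])@Rm*1000  # tool coords mm
for v in range(226,262,3):
    print(v,[tuple(np.round(L[v,u]).astype(int)) for u in (238,246,250,254,258,262,268)])
for n in "scene","side":
    a=cam(n);L=(a["P"]-s["eef_pos"])@Rm*1000
    m=(abs(L[...,0])<20)&(abs(L[...,1])<25)&(L[...,2]<-31)&(L[...,2]>-90)
    print(n,m.sum(),np.round(np.percentile(L[m],[0,50,100],axis=0),1), np.sort(L[m][:,2])[-8:].round(1))
print(s["qpos"],s["opening"])
```

```text
226 [(np.int64(10), np.int64(-7), np.int64(-27)), (np.int64(10), np.int64(-3), np.int64(-27)), (np.int64(11), np.int64(-1), np.int64(-28)), (np.int64(10), np.int64(1), np.int64(-27)), (np.int64(11), np.int64(3), np.int64(-29)), (np.int64(11), np.int64(5), np.int64(-28)), (np.int64(11), np.int64(8), np.int64(-28))]
229 [(np.int64(9), np.int64(-7), np.int64(-29)), (np.int64(9), np.int64(-3), np.int64(-27)), (np.int64(9), np.int64(-1), np.int64(-27)), (np.int64(9), np.int64(1), np.int64(-27)), (np.int64(9), np.int64(3), np.int64(-27)), (np.int64(9), np.int64(5), np.int64(-27)), (np.int64(9), np.int64(8), np.int64(-28))]
232 [(np.int64(8), np.int64(-7), np.int64(-29)), (np.int64(7), np.int64(-3), np.int64(-28)), (np.int64(7), np.int64(-1), np.int64(-28)), (np.int64(7), np.int64(1), np.int64(-27)), (np.int64(7), np.int64(3), np.int64(-28)), (np.int64(8), np.int64(5), np.int64(-28)), (np.int64(8), np.int64(8), np.int64(-28))]
235 [(np.int64(6), np.int64(-7), np.int64(-29)), (np.int64(11), np.int64(-3), np.int64(-41)), (np.int64(11), np.int64(-1), np.int64(-41)), (np.int64(11), np.int64(1),
[... 2342 characters left out ...]
p.int64(-61))]
259 [(np.int64(11), np.int64(-5), np.int64(-63)), (np.int64(11), np.int64(-2), np.int64(-63)), (np.int64(12), np.int64(-1), np.int64(-64)), (np.int64(11), np.int64(1), np.int64(-63)), (np.int64(11), np.int64(2), np.int64(-63)), (np.int64(11), np.int64(4), np.int64(-62)), (np.int64(11), np.int64(6), np.int64(-63))]
scene 214 [[ -7.6 -23.5 -89.9]
 [ 11.8  -3.3 -67.9]
 [ 17.   23.6 -35.9]] [-39.6 -38.9 -38.7 -38.1 -37.7 -36.4 -36.1 -35.9]
side 113 [[-11.8 -24.5 -90. ]
 [  7.2   2.4 -66.8]
 [ 19.1  23.5 -31. ]] [-32.5 -32.4 -32.  -31.8 -31.6 -31.5 -31.2 -31. ]
[-7.30116186e-01  1.89112810e-01  2.05633843e+00 -1.98010903e-05
  8.96104469e-01 -4.03914869e-01] -3.7845571434147906e-05
```

The tips end 40 mm short of the reported TCP, consistently across all three cameras, and are laterally centred. I'll work with tip z = reported z + 40 mm from here on. Next: open, descend and grasp.

```bash
python3 -m crank '[[[0,0,0],0,0],[[0,0,0],0,0],[[0,0,0],0,0],[[0,0,0],0,0],[[0,0,0],0,0],[[0,0,0],0,0],[[0,0,20],0,0],[[0,0,35],0,0],[[0,0,42],0,0],[[0,0,42],0,0]]'
python3 -m crank '[[[0,0,0],0,80],[[0,0,0],0,120],[[0,0,0],0,160],[[0,0,0],0,180],[[0,0,0],0,180],[[0,0,0],0,180],[[0,0,0],0,180]]' 30
python3 -c "from h import *;to(.4527,-.2686,.014,71.1)"
```

```text
time: 6.15
eef_pos: [0.4517, -0.269, -0.027]
tcp_rot: [0.813, 0.583, -0.0, -0.002]
contact_force: [0.1, 0.5, -0.9]
opening: 1.002
finger_force: 0.0
time: 6.85
eef_pos: [0.4535, -0.2705, -0.0246]
tcp_rot: [0.813, 0.583, 0.0, 0.001]
contact_force: [-0.8, 0.9, 5.3]
opening: 0.525
finger_force: 33.3
t 6.85 shift [  1.6  -1.3 -38.6] turn 0.21 | pos [ 0.4535 -0.2705 -0.0246] yaw 71.31 open 0.525 F [-0.8  0.9  5.3] tilt [ 0.0011 -0.001 ]
```

```bash
python3 -m crank '[[[0,0,-15],0,180],[[0,0,-40],0,180],[[0,0,-80],0,180],[[0,0,-80],0,180],[[0,0,-80],0,180]]'
python3 -c "from h import *;to(.5187,-.1061,.045,-4.2)"
```

```text
time: 7.35
eef_pos: [0.4532, -0.2702, 0.0557]
tcp_rot: [0.813, 0.583, 0.0, 0.001]
contact_force: [-0.8, 0.2, -0.9]
opening: 0.522
finger_force: 32.7
t 7.35 shift [176.5   9.5  10.7] turn 75.51 | pos [ 0.4532 -0.2702  0.0557] yaw 71.31 open 0.522 F [-0.8  0.2 -0.9] tilt [ 0.0015 -0.0013]
```

```bash
python3 -m crank '[[[40,2,0],8.5,180],[[80,5,0],17,180],[[110,7,0],25.5,180],[[140,8,0],34,180],[[176.5,9.5,0],42.5,180],[[176.5,9.5,0],51,180],[[176.5,9.5,0],59.5,180],[[176.5,9.5,0],68,180],[[176.5,9.5,0],75.5,180],[[176.5,9.5,0],75.5,180]]' >/dev/null
python3 -m crank '[[[0,0,0],0,180],[[0,0,0],0,180]]' >/dev/null
python3 - <<'E'
from h import *
to(.5187,-.1061,.0,-4.2)
s=get_state();Rm=R.from_quat(s["tcp_rot"]).as_matrix()
c=cam("wrist");cv2.imwrite("pics/w3.png",c["frame"]);P=c["P"];L=(P-s["eef_pos"])@Rm*1000
m=(L[...,0]>14)&(L[...,0]<90)&(abs(L[...,1])<40)&(L[...,2]<-55)&(L[...,2]>-85)
q=L[m];print("block top tool mm",m.sum(),np.percentile(q,[1,50,99],axis=0).round(1))
E
```

```text
t 8.55 shift [ 1.   0.4 53.8] turn 0.11 | pos [ 0.5177 -0.1056  0.0538] yaw -4.09 open 0.529 F [-0.1  0.9 -1.3] tilt [-0.0016  0.0007]
block top tool mm 17010 [[ 14.3 -21.9 -70.8]
 [ 40.2   0.2 -68.9]
 [ 61.5  22.  -61.1]]
```

View pics/w3.png

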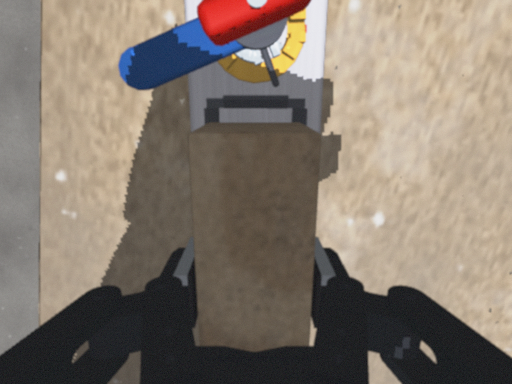

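The block is held centred: its far end is at (250,128), the front rail at row 103 and the side rails at columns 212 and 298. The rails sit symmetrically about it. I'll check the numbers before lowering.

Run:
```python
from h import *
s=get_state();Rm=R.from_quat(s["tcp_rot"]).as_matrix()
c=cam("wrist");P=c["P"];L=(P-s["eef_pos"])@Rm*1000;z=P[...,2]*1000
for u in (240,255,275): print("col",u,[(int(v),L[v,u,0].round(1),z[v,u].round(1)) for v in range(94,124,3)])
for v in (112,118): print("row",v,[(int(u),L[v,u,1].round(1),z[v,u].round(1)) for u in list(range(200,224,3))+list(range(286,312,3))])
```

```text
col 240 [(94, np.float64(74.2), np.float64(9.6)), (97, np.float64(72.3), np.float64(24.5)), (100, np.float64(70.6), np.float64(24.2)), (103, np.float64(68.8), np.float64(22.3)), (106, np.float64(66.9), np.float64(18.1)), (109, np.float64(64.8), np.float64(11.1)), (112, np.float64(62.9), np.float64(10.0)), (115, np.float64(60.9), np.float64(8.8)), (118, np.float64(58.9), np.float64(9.3)), (121, np.float64(57.0), np.float64(9.4))]
col 255 [(94, np.float64(74.2), np.float64(10.2)), (97, np.float64(72.4), np.float64(23.7)), (100, np.float64(70.6), np.float64(23.9)), (103, np.float64(68.8), np.float64(20.6)), (106, np.float64(66.9), np.float64(18.2)), (109, np.float64(64.8), np.float64(10.1)), (112, np.float64(62.8), np.float64(8.0)), (115, np.float64(60.9), np.float64(8.3)), (118, np.float64(59.0), np.float64(9.6)), (121, np.float64(57.0), np.float64(9.3))]
col 275 [(94, np.float64(74.2), np.float64(9.7)), (97, np.float64(72.4), np.float64(24.3)), (100, np.float64(70.6), np.float64(23.8)), (103, np.float64(68.8), np.float64(20.9)), (106, np.float64(66.9), np.float64(18.4)), (109, np.floa
[... 982 characters left out ...]
4(9.8)), (203, np.float64(-33.6), np.float64(9.3)), (206, np.float64(-29.6), np.float64(23.4)), (209, np.float64(-27.8), np.float64(23.2)), (212, np.float64(-26.1), np.float64(21.4)), (215, np.float64(-24.4), np.float64(19.6)), (218, np.float64(-23.3), np.float64(12.1)), (221, np.float64(-21.6), np.float64(9.1)), (286, np.float64(21.4), np.float64(11.1)), (289, np.float64(23.6), np.float64(9.0)), (292, np.float64(24.8), np.float64(16.3)), (295, np.float64(26.4), np.float64(19.1)), (298, np.float64(27.8), np.float64(22.3)), (301, np.float64(29.4), np.float64(24.4)), (304, np.float64(31.4), np.float64(23.7)), (307, np.float64(35.4), np.float64(10.2)), (310, np.float64(37.4), np.float64(10.2))]
```

```bash
python3 -m crank '[[[1,0.4,15],0,180],[[1,0.4,35],0,180],[[1,0.4,50],0,180],[[1,0.4,56],0,180],[[1,0.4,60],0,180],[[1,0.4,62],0,180],[[1,0.4,64],0,180],[[1,0.4,65],0,180],[[1,0.4,66],0,180],[[1,0.4,66],0,180]]'
```

```text
time: 9.65
eef_pos: [0.5195, -0.1064, -0.0112]
tcp_rot: [0.999, -0.037, 0.0, 0.0]
contact_force: [0.0, -0.4, -1.0]
opening: 0.521
finger_force: 32.6
```

```bash
python3 -m crank '[[[0,0,1],0,180],[[0,0,1.5],0,180],[[0,0,2],0,180],[[0,0,2],0,180]]' | sed -n 2,4p
python3 -m crank '[[[0,0,0.5],0,180],[[0,0,1],0,180],[[0,0,1],0,180]]'| sed -n 2,4p
```

```text
eef_pos: [0.5195, -0.1064, -0.0132]
tcp_rot: [0.999, -0.037, 0.0, 0.0]
contact_force: [-1.5, 0.0, 0.6]
eef_pos: [0.5196, -0.1064, -0.0134]
tcp_rot: [0.999, -0.037, -0.0, 0.0]
contact_force: [-3.4, 1.2, 6.1]
```

```bash
python3 -m crank '[[[0,0,-0.5],0,110],[[0,0,-0.5],0,80],[[0,0,-0.5],0,40],[[0,0,-0.5],0,0],[[0,0,-0.5],0,0],[[0,0,-20],0,0],[[0,0,-60],0,0],[[0,0,-100],0,0],[[0,0,-120],0,0],[[0,0,-120],0,0]]'
python3 - <<'E'
from h import *
c=cam("wrist");P=c["P"];z=P[...,2]
x,y=P[...,0]-.5203,P[...,1]+.1062;t=np.radians(-4.2);X=x*np.cos(t)+y*np.sin(t);Y=-x*np.sin(t)+y*np.cos(t)
m=(abs(X)<75)&(abs(Y)<35)&(z>.045)&(z<.068)
print(rect(np.c_[X[m],Y[m]]),np.percentile(z[m],[5,50,95]))
A=np.c_[X[m],Y[m],np.ones(m.sum())];print("tilt rad, z0",np.linalg.lstsq(A,z[m],rcond=None)[0].round(4))
hsv=cv2.cvtColor(c["frame"],cv2.COLOR_BGR2HSV)
k=(X>50)&(X<160)&(abs(Y)<50)&((hsv[...,0]<8)|(hsv[...,0]>172))&(hsv[...,1]>120)&(z>.09);print("knob in jig",rect(np.c_[X[k],Y[k]]),k.sum(),np.median(z[k]),"world",rect(P[k][:,:2]))
bl=(X>50)&(X<160)&(abs(Y)<90)&(abs(hsv[...,0].astype(int)-110)<12)&(hsv[...,1]>110)&(z>.055)&(z<.08);print("arm",rect(P[bl][:,:2]),np.median(z[bl]))
cv2.imwrite("pics/w4.png",cv2.resize(c["frame"],(800,600)))
E
```

```text
time: 11.35
eef_pos: [0.5222, -0.1074, 0.1097]
tcp_rot: [0.999, -0.037, 0.004, 0.001]
contact_force: [0.5, -0.9, -0.1]
opening: 1.0
finger_force: 0.0
(array([35.9, 20.9]), array([ 89.1, 188.5]), 89.3) [0.05318589 0.0545025  0.06675366]
tilt rad, z0 [0.045  0.1251 0.0547]
knob in jig (array([0., 0.]), array([0., 0.]), 0.0) 0 nan world (array([0., 0.]), array([0., 0.]), 0.0)
arm (array([0., 0.]), array([0., 0.]), 0.0) nan
  return _methods._mean(a, axis=axis, dtype=dtype,
  ret = ret.dtype.type(ret / rcount)
```

View pics/w4.png

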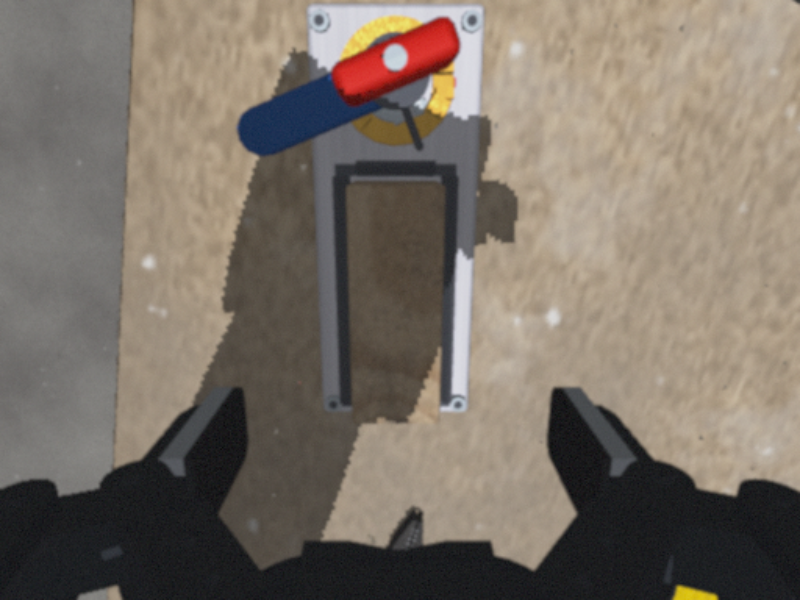

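The block lies between the rails at (395,290). The knob is at (395,60) with the arm out to the left, as before. The masks came up empty, probably because the arm was still moving, so I'll measure again with it settled.

```bash
python3 -m crank '[[[0,0,0],0,0],[[0,0,0],0,0],[[0,0,0],0,0]]' | sed -n 2,3p
cat > meas.py <<'E'
from h import *
c=cam("wrist");P=c["P"];z=P[...,2]
x,y=P[...,0]-.5203,P[...,1]+.1062;t=np.radians(-4.2);X=(x*np.cos(t)+y*np.sin(t))*1000;Y=(-x*np.sin(t)+y*np.cos(t))*1000
for u,v in [(253,36),(253,60),(190,80),(253,150),(253,200),(253,130)]: print((u,v),P[v,u].round(4),X[v,u].round(1),Y[v,u].round(1),c["frame"][v,u])
m=(abs(X)<70)&(abs(Y)<30)&(z>.045)&(z<.065)&(np.indices(z.shape)[0]<250)
print("block",m.sum(),"X",np.percentile(X[m],[.5,99.5]).round(1),"Y",np.percentile(Y[m],[.5,99.5]).round(1))
m&=(abs(X-20)<35)&(abs(Y)<18);A=np.c_[X[m],Y[m],np.ones(m.sum())];print("slopes, z0",np.linalg.lstsq(A,z[m]*1000,rcond=None)[0].round(4))
f=c["frame"].astype(int)
k=(f[...,2]>110)&(f[...,1]<70)&(f[...,0]<70)&(z>.085)&(z<.12)&(X>50)&(X<170);print("knob",k.sum(),rect(np.c_[X[k],Y[k]]),"world",rect(P[k][:,:2]),np.median(z[k]))
bl=(f[...,0]>70)&(f[...,2]<60)&(f[...,0]>f[...,1]+25)&(z>.055)&(z<.08)&(X>50);print("arm",bl.sum(),rect(P[bl][:,:2]),np.median(z[bl]))
E
python3 meas.py; python3 -c "from h import *;to(.625,-.1139,.15,108)"
```

```text
eef_pos: [0.5183, -0.1058, 0.1037]
tcp_rot: [0.999, -0.037, -0.002, -0.001]
(253, 36) [ 0.6203 -0.113   0.098 ] 100.2 0.5 [ 40  46 200]
(253, 60) [ 0.6117 -0.1123  0.0695] 91.6 0.6 [88 80 78]
(190, 80) [ 0.6033 -0.0722  0.0654] 80.3 40.0 [85 52 32]
(253, 150) [ 0.555  -0.1082  0.0548] 34.8 0.6 [59 69 79]
(253, 200) [ 0.5183 -0.1055  0.0539] -2.0 0.6 [74 84 92]
(253, 130) [ 0.5687 -0.1091  0.0541] 48.4 0.6 [61 73 83]
block 8630 X [-41.  61.] Y [-22.6  21.9]
slopes, z0 [1.50000e-03 5.00000e-04 5.43141e+01]
knob 2088 (array([104998.5,   -313.3]), array([13447.8, 44720.4]), 21.7) world (array([ 625. , -114.2]), array([13.4, 44.7]), 17.5) 0.09793875520973004
arm 2373 (array([613. , -76.5]), array([19.2, 57.2]), 17.8) 0.06627416196999092
t 11.75 shift [ 1.068e+02  1.000e-01 -4.590e+01] turn -112.19 | pos [ 0.5185 -0.106   0.1041] yaw -4.19 open 0.996 F [0.1 0.4 0.6] tilt [-0.0026  0.0011]
```

The block is home: flat to 0.1°, about 54.5 mm high and inside the rails. The knob is at (625.0,-114.2) with yaw 107.6°.

```bash
python3 -m crank '[[[40,0,0],-8.5,100],[[80,0,0],-17,100],[[106.5,0.3,0],-25.5,100],[[106.5,0.3,0],-34,100],[[106.5,0.3,0],-42.5,100],[[106.5,0.3,0],-51,100],[[106.5,0.3,0],-59.5,100],[[106.5,0.3,0],-68,100],[[106.5,0.3,0],-76.5,100],[[106.5,0.3,0],-85,100]]' >/dev/null
python3 -m crank '[[[0,0,0],-8.5,100],[[0,0,0],-17,100],[[0,0,0],-26.8,100],[[0,0,0],-26.8,100],[[0,0,0],-26.8,100],[[0,0,0],-26.8,100]]'
python3 -c "from h import *;to(.625,-.1142,.036,107.6)"
```

```text
time: 13.35
eef_pos: [0.6254, -0.1143, 0.1052]
tcp_rot: [0.591, 0.806, -0.0, -0.0]
contact_force: [0.6, 0.0, -0.1]
opening: 0.606
finger_force: 0.0
t 13.35 shift [ 0.2 -0.4 69.2] turn -0.11 | pos [ 0.6254 -0.1143  0.1052] yaw 107.49 open 0.606 F [ 0.6  0.  -0.1] tilt [-0.0006  0.0002]
```

```bash
python3 -m crank '[[[0,0,25],0,100],[[0,0,45],0,100],[[0,0,60],0,100],[[0,0,67],0,100],[[0,0,69],0,100],[[0,0,69],0,100]]'
python3 -m crank '[[[0,0,0],0,150],[[0,0,0],0,190],[[0,0,0],0,215],[[0,0,0],0,235],[[0,0,0],0,235],[[0,0,0],0,235],[[0,0,0],0,235]]' 60
python3 -c "from h import *;to(.625,-.1142,.036,107.6)"
```

```text
time: 13.95
eef_pos: [0.626, -0.1145, 0.037]
tcp_rot: [0.591, 0.807, 0.0, 0.0]
contact_force: [0.4, 0.4, 0.6]
opening: 0.604
finger_force: 0.0
time: 14.65
eef_pos: [0.6252, -0.1149, 0.0378]
tcp_rot: [0.59, 0.807, -0.001, -0.0]
contact_force: [-4.8, -0.8, 5.7]
opening: 0.15
finger_force: 59.4
t 14.65 shift [ 0.7 -0.   1.8] turn 0.03 | pos [ 0.6252 -0.1149  0.0378] yaw 107.63 open 0.15 F [-4.8 -0.8  5.7] tilt [-0.0012 -0.0008]
```

```bash
python3 -m crank '[[[0,-0.6,-3],0,235],[[0,-0.6,-7],0,235],[[0,-0.6,-12],0,235],[[0,-0.6,-13],0,235],[[0,-0.6,-13],0,235],[[0,-0.6,-13],0,235]]'
python3 - <<'E'
from h import *
to(.625,-.1142,.049,107.6)
c=cam("wrist");P=c["P"];f=c["frame"].astype(int);z=P[...,2]
bl=(f[...,0]>70)&(f[...,2]<60)&(f[...,0]>f[...,1]+25)&(z>.055)&(z<.1)&(np.linalg.norm(P[...,:2]-[.625,-.114],axis=-1)<.08);print("arm",bl.sum(),rect(P[bl][:,:2]),np.median(z[bl]))
E
```

```text
time: 15.25
eef_pos: [0.6247, -0.1147, 0.0489]
tcp_rot: [0.591, 0.807, -0.0, -0.0]
contact_force: [3.2, -3.7, -10.4]
opening: 0.15
finger_force: 58.6
t 15.25 shift [ 0.4  0.4 -0.1] turn 0.01 | pos [ 0.6247 -0.1147  0.0489] yaw 107.61 open 0.15 F [  3.2  -3.7 -10.4] tilt [-0.0005 -0.0002]
arm 4304 (array([613.2, -76.6]), array([19.3, 59.4]), 17.4) 0.07736740932683363
```

```bash
python3 -m crank '[[[0.3,0.3,0],-5,235],[[0.3,0.3,0],-12,235],[[0.3,0.3,0],-20,235],[[0.3,0.3,0],-28,235],[[0.3,0.3,0],-35,235],[[0.3,0.3,0],-42,235],[[0.3,0.3,0],-47,235],[[0.3,0.3,0],-48,235],[[0.3,0.3,0],-48,235],[[0.3,0.3,0],-48,235]]'
cat > ring.py <<'E'
from h import *
to(.625,-.1142,.049,107.6)
for n in ("wrist","side","scene"):
    c=cam(n);P=c["P"];f=c["frame"].astype(int);z=P[...,2];d=P[...,:2]-[.625,-.1142];r=np.hypot(*np.moveaxis(d,-1,0))*1000
    a=np.degrees(np.arctan2(d[...,1],d[...,0]))
    k=(f[...,2]>f[...,1]*1.7)&(f[...,2]>f[...,0]*1.7)&(f[...,2]>60)&(r>20)&(r<42)&(z>.012)&(z<.05)
    print(n,"red",k.sum(),[(int(A),int(rr),round(zz*1000)) for A,rr,zz in zip(a[k],r[k],z[k])][:25])
    y=(f[...,1]>f[...,0]*1.8)&(f[...,2]>f[...,1])&(f[...,2]<1.6*f[...,1])&(r>10)&(r<42)&(z>.03)&(z<.05)
    if y.sum(): print(" ring",y.sum(),np.percentile(r[y],[5,50,95]).round(),np.percentile(z[y],[50,95]).round(4),"angles",np.histogram(a[y],np.arange(-180,181,20))[0])
    if n=="wrist": cv2.imwrite("pics/w5.png",cv2.resize(c["frame"],(800,600)))
E
python3 ring.py
```

```text
time: 16.3
eef_pos: [0.6252, -0.1141, 0.0495]
tcp_rot: [0.212, 0.977, 0.0, -0.0]
contact_force: [3.8, -3.1, -11.6]
opening: 0.152
finger_force: 58.7
t 16.3 shift [ 0.1 -0.1  0.5] turn 47.94 | pos [ 0.6252 -0.1141  0.0495] yaw 155.54 open 0.152 F [  3.8  -3.1 -11.6] tilt [-0.0001  0.    ]
wrist red 0 []
 ring 1366 [18. 23. 26.] [0.043  0.0443] angles [ 68 163 205  59  88  11   0   0   0   0  51 156 153 178 200  34   0   0]
side red 1 [(-73, 21, 39)]
 ring 72 [20. 23. 26.] [0.0425 0.0463] angles [ 0  0  0  0  0  0  5  4  7  7  9 12 10  8  6  4  0  0]
scene red 0 []
 ring 71 [21. 27. 29.] [0.038  0.0428] angles [ 1  1  0  0  0  0  0  0  3  1  3  2 13  9 19 11  5  3]
```

Run:
```python
from h import *
c=cam("wrist");P=c["P"];f=c["frame"].astype(int);z=P[...,2];d=P[...,:2]-[.625,-.1142];r=np.hypot(*np.moveaxis(d,-1,0))*1000
a=np.degrees(np.arctan2(d[...,1],d[...,0]))
for A in range(-130,-60,3):
    k=(r>19)&(r<26)&(abs(a-A)<=1.5)&(z>.01)&(z<.07)
    if k.sum(): print(A,"turn",round(A+162.4),k.sum(),(z[k]*1000).min().round(),np.median(z[k]*1000).round(1),f[k].mean(0).round())
k=(r<45)&(z<.05)&(a<-60)&(a>-130); v,u=np.nonzero(k); print(u.min(),u.max(),v.min(),v.max())
x0,y0=int(np.median(u))-50,int(np.median(v))-45
cv2.imwrite("pics/w5c.png",cv2.resize(c["frame"][max(y0,0):y0+90,x0:x0+100],(700,630)[:2],interpolation=cv2.INTER_CUBIC)[:600])
```

```text
-130 turn 32 51 33.0 40.7 [ 46.  88. 110.]
-127 turn 35 18 43.0 43.6 [ 52.  98. 121.]
-124 turn 38 23 42.0 43.3 [ 58. 101. 124.]
-121 turn 41 33 42.0 43.7 [ 54.  91. 111.]
-118 turn 44 47 42.0 50.4 [53. 74. 85.]
-115 turn 47 48 42.0 50.7 [55. 72. 81.]
-112 turn 50 21 43.0 51.6 [56. 61. 66.]
-109 turn 53 6 51.0 51.1 [53. 61. 68.]
-103 turn 59 3 43.0 43.5 [ 52.  83. 101.]
-100 turn 62 9 43.0 43.6 [ 57.  91. 111.]
-91 turn 71 6 33.0 33.8 [ 48.  89. 111.]
-88 turn 74 13 32.0 33.6 [ 48.  89. 111.]
-85 turn 77 72 33.0 38.5 [ 47.  85. 105.]
-82 turn 80 20 32.0 43.4 [ 47.  93. 116.]
-79 turn 83 11 43.0 43.8 [ 51.  96. 120.]
-76 turn 86 9 43.0 43.3 [ 50.  94. 117.]
-73 turn 89 1 43.0 43.3 [ 57.  86. 102.]
190 232 186 245
```

View pics/w5c.png

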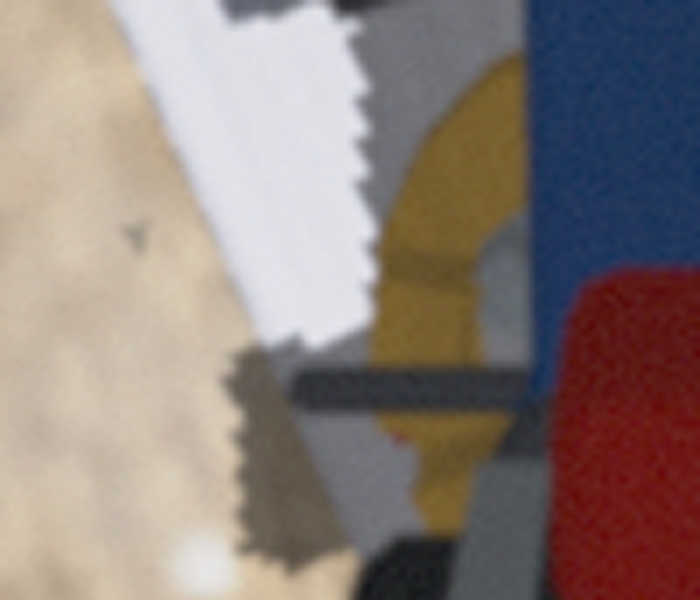

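The crop shows the pin at (400,390) and, below it, the notch in the brass ring around (440,465) with the red stroke at (400,437). By depth, the notch lies at a turn of roughly 70 to 80°. I'll go to 64°, lower the pin onto the crown and feel forward from there.

```bash
python3 -m crank '[[[0,0,0],-6,235],[[0,0,0],-12,235],[[0,0,0],-16,235],[[0,0,0],-16,235],[[0,0,2],-16,235],[[0,0,4],-16,235],[[0,0,4.5],-16,235],[[0,0,4.5],-16,235]]'
python3 -m crank '[[[0,0,0.5],0,235],[[0,0,0.5],0,235]]'
python3 -c "from h import *;to(.625,-.1142,.045,107.6)"
```

```text
time: 17.3
eef_pos: [0.6252, -0.114, 0.0451]
tcp_rot: [0.073, 0.997, 0.0, -0.0]
contact_force: [3.5, -1.8, -9.9]
opening: 0.15
finger_force: 58.9
time: 17.5
eef_pos: [0.6253, -0.114, 0.0447]
tcp_rot: [0.073, 0.997, 0.0, 0.0]
contact_force: [3.1, -1.4, -9.6]
opening: 0.147
finger_force: 59.0
t 17.5 shift [ 0.2 -0.2 -0.3] turn 64.0 | pos [ 0.6253 -0.114   0.0447] yaw 171.6 open 0.147 F [ 3.1 -1.4 -9.6] tilt [0.0001 0.0003]
```

```bash
for i in 1 2; do python3 -m crank '[[[0,0,0.4],0,235],[[0,0,0.4],0,235]]' | sed -n 2,4p; done
```

```text
eef_pos: [0.6253, -0.114, 0.0445]
tcp_rot: [0.073, 0.997, 0.0, 0.0]
contact_force: [2.5, -1.5, -9.1]
eef_pos: [0.6253, -0.114, 0.0443]
tcp_rot: [0.073, 0.997, 0.0, 0.0]
contact_force: [2.1, -0.3, -5.8]
```

Contact with the crown, with Fz falling to -5.8. Now creeping anticlockwise.

```bash
f() { sed -n '2p;4p' | tr '\n' ' '; echo; }
python3 -m crank '[[[0,0,0],-1,235],[[0,0,0],-2,235],[[0,0,0],-2,235]]' | f
python3 -m crank '[[[0,0,0],-1,235],[[0,0,0],-2,235],[[0,0,0],-2,235]]' | f
python3 -m crank '[[[0,0,0],-1,235],[[0,0,0],-2,235],[[0,0,0],-2,235]]' | f
python3 -c "from h import *;to(.625,-.1142,.045,107.6);print(get_state()['wrist_torque'])"
```

```text
eef_pos: [0.6253, -0.114, 0.0437] contact_force: [3.0, -0.6, -7.6] 
eef_pos: [0.6252, -0.114, 0.0435] contact_force: [3.5, -0.4, -8.9] 
eef_pos: [0.6252, -0.114, 0.0437] contact_force: [3.5, 0.3, -9.0] 
t 18.8 shift [ 0.2 -0.2 -1.3] turn 70.04 | pos [ 0.6252 -0.114   0.0437] yaw 177.64 open 0.151 F [ 3.5  0.3 -9. ] tilt [-0.      0.0003]
[ 0.11566384 -0.74154688  0.07182402]
```

```bash
f() { sed -n '2p;4p' | tr '\n' ' '; echo; }
python3 -m crank '[[[0,0,0.5],0,235],[[0,0,1],0,235],[[0,0,1],0,235]]' | f
python3 -c "from h import *;to(.625,-.1142,.045,107.6);print(get_state()['wrist_torque'])"
```

```text
eef_pos: [0.6252, -0.114, 0.0427] contact_force: [3.3, 0.8, -8.2] 
t 19.1 shift [ 0.2 -0.2 -2.3] turn 70.01 | pos [ 0.6252 -0.114   0.0427] yaw 177.61 open 0.149 F [ 3.3  0.8 -8.2] tilt [-0.0001  0.0002]
[ 0.19035329 -0.71364272  0.02627361]
```

```bash
f() { sed -n '2p;4p' | tr '\n' ' '; python3 -c "from h import *;s=get_state();print(s['wrist_torque'].round(3))"; }
python3 -m crank '[[[0,0,0.7],0,235],[[0,0,1.4],0,235],[[0,0,1.4],0,235]]' | f
python3 -m crank '[[[0,0,0],-0.8,235],[[0,0,0],-0.8,235],[[0,0,0],-0.8,235]]' | f
python3 -m crank '[[[0,0,0],-0.8,235],[[0,0,0],-0.8,235],[[0,0,0],-0.8,235]]' | f
```

```text
eef_pos: [0.6252, -0.1141, 0.0414] contact_force: [3.6, 0.6, -8.3] [ 0.284 -0.642  0.014]
eef_pos: [0.6252, -0.1141, 0.0414] contact_force: [3.2, 1.1, -8.7] [ 0.334 -0.661  0.013]
eef_pos: [0.6252, -0.1141, 0.0414] contact_force: [3.2, 1.7, -8.1] [ 0.32  -0.68   0.006]
```

The pin is down in the working notch, free at 71.6° with no torque. I'll lower most of the rest and release.

```bash
f() { sed -n '2p;4p' | tr '\n' ' '; python3 -c "from h import *;s=get_state();print(s['wrist_torque'].round(3))"; }
python3 -m crank '[[[0,0,0.7],0,235],[[0,0,1.5],0,235],[[0,0,1.5],0,235]]' | f
python3 -m crank '[[[0,0,0],0,225],[[0,0,0],0,215],[[0,0,0],0,200],[[0,0,0],0,180],[[0,0,0],0,150],[[0,0,0],0,110],[[0,0,0],0,110],[[0,0,0],0,110]]'
python3 -m crank '[[[0,0,-30],0,110],[[0,0,-60],0,110],[[0,0,-100],0,110],[[0,0,-130],0,110],[[0,0,-130],0,110],[[0,0,-130],0,110],[[0,0,-130],0,110]]' | f
sed -i 's/for u,v in.*$/pass/' meas.py
python3 - <<'E'
from h import *
c=cam("wrist");cv2.imwrite("pics/w6.png",cv2.resize(c["frame"],(800,600)))
d=c["P"][...,:2]-[.625,-.1142];r=np.hypot(d[...,0],d[...,1]);f=c["frame"].astype(int);z=c["P"][...,2]
bl=(f[...,0]>60)&(f[...,2]<60)&(f[...,0]>f[...,1]+25)&(z>.05)&(z<.1)&(r<.08);print("arm",bl.sum(),rect(c["P"][bl][:,:2]),np.median(z[bl]))
k=(f[...,2]>100)&(f[...,1]<70)&(f[...,0]<70)&(z>.085)&(z<.12)&(r<.04);print("knob",rect(c["P"][k][:,:2]),np.median(z[k]))
E
```

```text
eef_pos: [0.6252, -0.1141, 0.0398] contact_force: [2.8, 1.3, -8.1] [ 0.384 -0.621 -0.015]
time: 21.1
eef_pos: [0.6253, -0.1143, 0.0401]
tcp_rot: [0.007, 1.0, -0.0, 0.0]
contact_force: [0.4, 1.4, 0.3]
opening: 0.569
finger_force: 0.0
eef_pos: [0.6241, -0.1138, 0.1678] contact_force: [-0.4, 0.1, -0.4] [-0.     0.034 -0.012]
arm 1207 (array([ 585. , -113.4]), array([18.8, 56.4]), 88.7) 0.0676160399216067
knob (array([ 624.2, -115.3]), array([11.5, 41.1]), 88.1) 0.09944947745582344
```

View pics/w6.png

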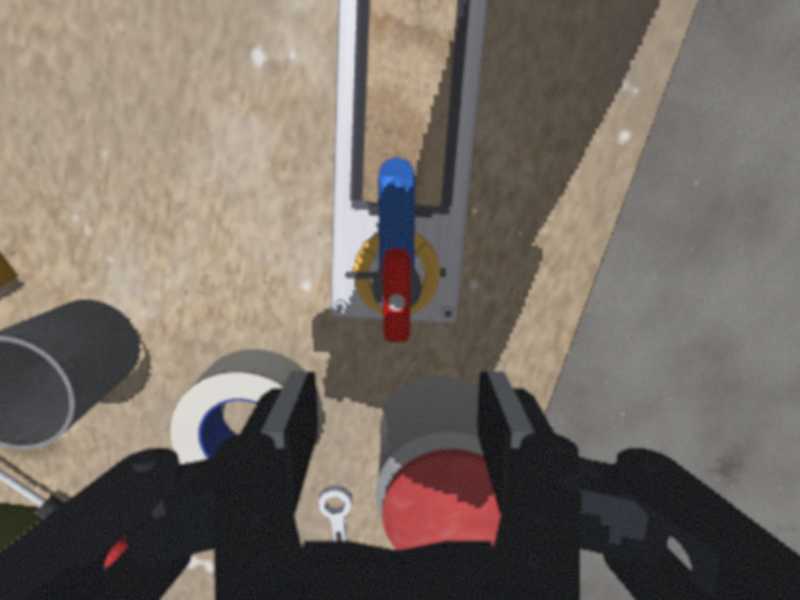

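The blue arm lies over the block from (397,270) to (397,170), with the foot on its end. The knob has settled about 1.4 mm above its down position, which matches the working notch over a seated block. The gripper is clear.

```bash
python3 -c "
from plant import ctrl;print(ctrl.sign_off())"
```

```text
the job is handed in; nothing more can be done
None
```

The block lies home in the nest and is clamped with the pin in the working notch (about 71°), the gripper has let go and stands clear, and the job was handed in at about 22 s.

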